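Tip the standing paint palette onto its back and push it to the stop strip

TASK

The paint palette has been left standing on its long edge on the work board. Tip it over by pushing on it so that it lies flat on its back with the paints facing up, then push it along the board until its long far edge sits flush along the raised stop strip. Do it all by pushing, without lifting the palette, leave the other things where they stand, and take the hand away at the end.

Things in the scene. Friction and masses are not known exactly. Their poses are not given: they have to be found in the camera images.
- palette: loose black plastic paint palette, 120 x 75 x 22 mm, about 0.18 kg; eight round paint pans on one broad face, the back plain. It starts standing on a long edge, paints towards the robot. Origin: middle of the edge face it starts on. Own y along the 120 mm length, z across the 75 mm (up while it stands), x from paint face (-11 mm) to back (+11 mm); x points down when it lies on its back
- palette_center (a point): centre of the palette (11 mm above the board when it lies flat, 37.5 mm when it stands)
- palette_top_l (a point): +y end of the middle line of the palette's upper long edge face (the uppermost one at the start); once the palette lies on its back this is an end of the long far edge that must meet the stop strip
- palette_top_r (a point): -y end of the same edge, 120 mm from the other
- board: fixed wooden work board, 360 mm (own x) by 480 mm (own y), its top 12 mm above the table, turned up to 0.25 rad. Origin: centre of its underside; x points away from the robot. The palette starts in its left or right half, its length within 0.4 rad of the board's y, its middle 150 to 190 mm short of the stop strip
- strip (a point): middle of the top of the stop strip's face that looks to the robot, at x = +100 mm in the board's frame. The strip is darker wood, fixed, 18 mm high above the board's top and 18 mm thick, and runs the board's full 480 mm along its y
- remover: bystander: upright round bottle, 48 mm diameter, 120 mm tall, on the other half of the board. Origin: centre of its underside
- polish_a: bystander: small nail polish bottle, 30 mm diameter, 70 mm tall, on the board beyond the stop strip. Origin: centre of its underside
- polish_b: bystander: second bottle like it, beyond the stop strip. Origin: centre of its underside
- tin: bystander: shallow metal tin, 85 by 110 mm and 28 mm high, its lid open flat beyond it (along its own x), on the table to the right of the board. Origin: centre of the tin's underside
Things that resemble listed ones, but are neither listed nor needed, are in the scene too. What is meant by the palette is not purple or red, and is the smaller of those in its own colour.

How it is judged:
By the outcome, as a careful person would: the job done as asked, in the order asked, and still so for the second after the job is handed in, with the robot touching nothing.
It also fails if it takes over 42 s, if anything falls off the work surface, if the arm or the gripper's body presses on something with over 40 N, if the wrist force passes 120 N, or if a joint passes its speed limit or range.

ROBOT

A 6-joint arm with a two-finger parallel gripper is mounted at the origin on the work surface. World frame = base frame: x ahead of the robot, y to its left, z up, the work surface at z = 0. Lengths are in mm, angles in rad, forces in N, time in s.
With the tool pointing down it reaches from about 375 to 900 mm from the base axis. Payload 3.1 kg.
Tool frame: the origin (TCP) lies at the very end of the fingers, on their centre line; the grasp point (between the pads) lies 19 mm behind it; z points along the fingers, y is the line along which they close (so a half turn about z gives the same grasp; the last joint's range is limited). The gripper opens to 87 mm and grips with 3 to 60 N. Pads are 19 mm wide; open, the fingers measure 117 mm over their backs; the gripper's body (75 mm by 190 mm) begins 51 mm behind the grasp point.
Start: joints at [-0.178, 0.527, 1.433, -0, 1.181, -0.178], TCP at [624.977, 0.034, 222.548] pointing down, gripper open.
Joint ranges: [-3.08, 3.08], [-0.75, 2.2], [0.22, 2.44], [-1.43, 4.57], [0, 2.65], [-2.85, 2.85]. Speed limits (rad/s): [2.79, 2.79, 3.14, 3.14, 3.14, 3.14].

INTERFACE

Orientations are given as [roll, pitch, yaw] about the fixed x, y, z axes, in that order (R = Rz(yaw) Ry(pitch) Rx(roll)).
In Python, from rig import bot gives the robot as it stands.
- The arm moves only by the tool servo_tool, never from a script. Its argument "plan" is a list of rows, each an object with "linear": the shift along the world's x, y, z in mm, a list of three; "twist": the turn about the world's z in rad; "gripper": the opening, from -1 (shut) to 1 (fully open). In form: [{"linear": [dx, dy, dz], "twist": twist, "gripper": gripper}, ...]. A call has 1 to 8 rows; each row shifts and turns the commanded pose from where the row before left it; what a row does not reach is not made up. A row lasts 1/12 s, in which the tool goes at most 41.7 mm and 7.16 degrees, less where a joint would pass 70% of its speed; a pose out of reach is approached as far as the arm can. A call with a gripper value outside its range is refused whole. The fingers move at their own pace and stop on an object; the grip force is fixed at half the most. Time passes only in rows, so rows that do not move let the fingers close. It gives the time, the measured TCP pose, the force, the opening and the grip force at its end, in the units of the state.
- bot.read_state(): the state, without advancing time (a new reading comes with each control period).
- bot.get_image(name): name is "scene" or "side" or "wrist"; returns a dict with "pixels" (480x640x3 uint8, red, green, blue), "fx", "fy", "cx", "cy" (pixels), "k1" (the pictures are not rectified: a ray, as slopes to the right and down, at radius r is drawn at 1 + k1 r^2 times it, then the intrinsics apply), "extrinsics" (4x4, takes a point from world to camera coordinates); the wrist camera has in their place "mount" (4x4, takes a point from camera to tool coordinates, whose origin is the TCP and whose axes are the flange's). Camera axes: x right, y down, z forward; pixel columns grow to the right and rows downward; lengths in mm; the calibration is good to about 2 mm. A picture is of the moment at which its call begins: read the wrist's pose just before it. There is no depth.
- bot.job_done(): hands the job in; it is judged then, once.
The state is a dict: "time_s": time; "joint_pos": joint angles; "qd": joint speeds; "joint_efforts": joint torques, N m; "tcp_pos": TCP position; "ee_rot": TCP orientation; "wrist_force": force on the tool from outside, world axes, zero at the start; "wrist_torque": the same for the moment, N m; "gripper_width": finger opening in mm; "gripper_force": force on a finger pad.
Only numpy, scipy, OpenCV 4.12 (cv2) and the standard library are available. Lean on these libraries where they do the work, as an engineer would, in place of code of your own. Each camera call takes 0.05 s, during which the arm holds its last target. There are 200 camera calls.

## Working session

There is one attempt and no reset: what is moved stays moved. The work goes in short steps, Python scripts to look and compute and a tool call to move; the robot and the scene stay as the last step left them, time stands still between calls to the robot, and variables do not carry over. Pictures are saved under pics/ and viewed, at most 10 in all, crops included, and the job is handed in when it is done.

Besides the shell and the picture viewer there is one more tool, called by a JSON object that holds its "op" and its "data". servo_tool: Moves the arm, as the interface text tells. Its arguments: {"type":"object","properties":{"plan":{"type":"array","items":{"type":"object","properties":{"linear":{"type":"array","items":{"type":"number"}},"twist":{"type":"number"},"gripper":{"type":"number"}}}}},"required":["plan"]}

```bash
mkdir -p pics
cat > h.py <<'E'
import numpy as np, cv2
from rig import bot
def grab(n):
    s=bot.read_state(); im=bot.get_image(n)
    if 'extrinsics' in im: E=np.array(im['extrinsics'])
    else:
        from scipy.spatial.transform import Rotation as R
        T=np.eye(4);T[:3,:3]=R.from_euler('xyz',s['ee_rot']).as_matrix();T[:3,3]=s['tcp_pos']
        E=np.linalg.inv(T@np.array(im['mount']))
    im['E']=E; return im
def ray(im,u,v):
    d=np.array([(u-im['cx'])/im['fx'],(v-im['cy'])/im['fy']]);p=d.copy()
    for _ in range(20): p=d/(1+im['k1']*(p@p))
    R=im['E'][:3,:3];t=im['E'][:3,3]
    return -R.T@t, R.T@np.array([p[0],p[1],1])
def onz(im,u,v,z):
    o,d=ray(im,u,v); return o+d*(z-o[2])/d[2]
def proj(im,P):
    q=im['E']@np.append(P,1); p=q[:2]/q[2]; p=p*(1+im['k1']*(p@p))
    return np.array([p[0]*im['fx']+im['cx'],p[1]*im['fy']+im['cy']])
def save(im,name): cv2.imwrite('pics/'+name,im['pixels'][:,:,::-1])
E
python3 - <<'E'
from h import *
import pickle
for n in ('scene','side'):
    im=grab(n); save(im,n+'0.png'); pickle.dump(im,open(n+'0.pkl','wb'))
    print(n,im['fx'],im['k1'],-im['E'][:3,:3].T@im['E'][:3,3])
print(bot.read_state())
E
```

```text
scene 530.4567121929098 -0.020069275271647778 [1232.45366499 -512.68338312  930.93317079]
side 455.40596932413035 -0.019053092947973426 [  -7.7084974  -664.64293558 1014.32822961]
{'time_s': 0.1, 'joint_pos': array([-1.78514051e-01,  5.28328953e-01,  1.43373968e+00,  1.62262875e-05,
        1.18139760e+00, -1.78530392e-01]), 'qd': array([ 0.00064533, -0.00168768, -0.00312398, -0.00083102,  0.00042815,
        0.00137559]), 'joint_efforts': array([-3.02360622e-04, -4.40987206e+01, -1.77151054e+01,  6.34850166e-02,
        5.34114777e-02, -3.85449334e-05]), 'tcp_pos': array([6.24363374e+02, 1.40211046e-01, 2.21707641e+02]), 'ee_rot': array([-3.13975152e+00, -3.47478458e-04,  1.57080617e+00]), 'wrist_force': array([ 0.19787296, -0.16288249,  0.02314473]), 'wrist_torque': array([ 0.03753096,  0.0311889 , -0.06842424]), 'gripper_force': 0.0, 'gripper_width': 86.93870193446902}
```

View pics/scene0.png

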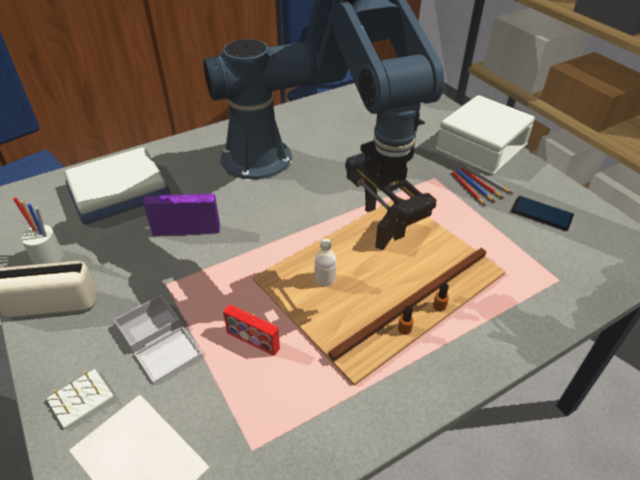

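View pics/side0.png

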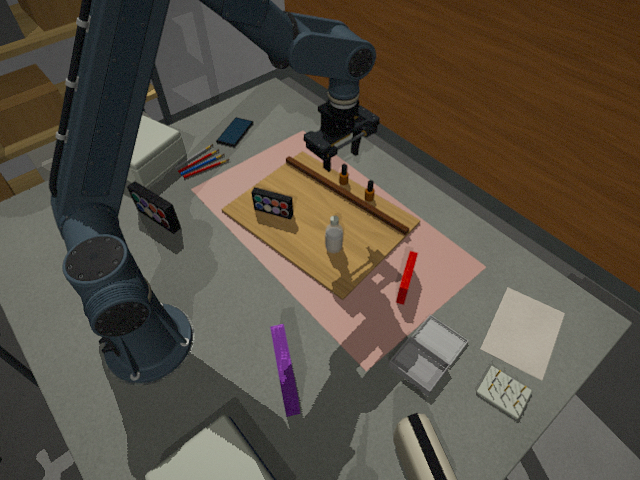

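The scene view shows a red palette at (250,330) and a purple one at (183,215), and the gripper hides the board's left half. In the side view the black ones are at (273,203), on the board, and (154,207), off the board and larger. The smaller one on the board fits the description. Next I'll confirm it in an enlarged crop.

Run:
```python
from h import *
import pickle
im=pickle.load(open('side0.pkl','rb')); p=im['pixels'][:,:,::-1]
c=cv2.resize(p[140:290,120:320],None,fx=4,fy=4,interpolation=cv2.INTER_CUBIC); cv2.imwrite('pics/crop1.png',c)
g=p.max(2); m=((g<75)).astype(np.uint8); m=cv2.morphologyEx(m,cv2.MORPH_CLOSE,np.ones((7,7)))
n,l,s,ce=cv2.connectedComponentsWithStats(m)
for i in range(1,n):
    if s[i][4]>300 : print(s[i],ce[i].round())
```

```text
[    0     0   640   480 92646] [240. 224.]
[  404     0   236   129 11124] [569.  38.]
[401  30  64  48 387] [428.  54.]
[471  67  49  35 345] [491.  84.]
[ 525  103  115  126 3500] [596. 157.]
[286 159 123  77 750] [356. 199.]
[252 188  41  31 889] [272. 203.]
[   0  305   69  175 6423] [ 23. 414.]
[407 413  40  67 762] [426. 447.]
[394 435  22  45 388] [403. 461.]
[518 447  31  33 499] [533. 466.]
```

View pics/crop1.png

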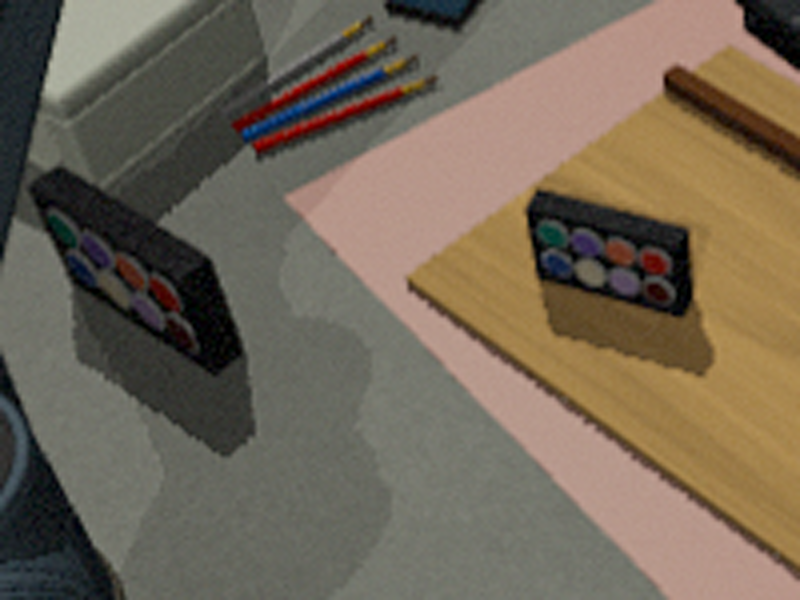

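The crop confirms it: the smaller black palette on the board has its top edge from crop (530,200) to (692,240) and pans facing the robot. The black one at left is larger and off the board.

Run:
```python
from h import *
import pickle
im=pickle.load(open('side0.pkl','rb')); sc=pickle.load(open('scene0.pkl','rb'))
for n,(u,v),z in [('tbl',(538,190),87),('tbr',(692,230),87),('tfr',(691,251),87),('tfl',(529,212),87),('bfl',(541,278),12),('bfr',(688,315),12),('boardnearL',(408,283),12)]:
    print(n,onz(im,120+u/4,140+v/4,z).round(1))
# strip
def edge(im,roi,low,z):
    x0,y0,x1,y1=roi;h=cv2.cvtColor(im['pixels'],cv2.COLOR_RGB2HSV)
    p=im['pixels'].astype(int); m=((p[:,:,0]<125)&(p[:,:,0]>p[:,:,2]+15)&(p[:,:,0]>30)).astype(np.uint8)
    k=np.zeros_like(m);k[y0:y1,x0:x1]=1;m*=k
    n,l,s,c=cv2.connectedComponentsWithStats(m);i=1+s[1:,4].argmax();print(s[i])
    P=[]
    for u in range(s[i][0]+4,s[i][0]+s[i][2]-4):
        v=np.where(l[:,u]==i)[0]
        if len(v): P.append(onz(im,u,v.max()+.5 if low else v.min()-.5,z)[:2])
    P=np.array(P,np.float32); vx,vy,x,y=cv2.fitLine(P,cv2.DIST_HUBER,0,.01,.01).ravel()
    r=(P-[x,y])@[-vy,vx]
    print('dir',np.arctan2(-vx,vy) if vy>0 else np.arctan2(vx,-vy),'pt',x,y,'x@y=0',x-y*vx/vy,'rms',r.std(),P[0],P[-1])
edge(im,(280,150,415,245),True,12)
edge(sc,(325,240,495,365),False,30)
b=sc
for n,(u,v),z in [('bnr',(255,280),12),('bfr',(351,380),12),('bfl',(505,271),12),('remover',(325,283),12),('pol a',(405,330),12),('polb',(441,307),12)]:
    print(n,onz(sc,u,v,z).round(1))
im2=im
for n,(u,v),z in [('bnl',(222,211),12),('bnr',(343,298),12),('bfr',(420,222),12),('remover',(334,251),12)]: print(n,onz(im,u,v,z).round(1))
```

```text
tbl [465.6 191.   87. ]
tbr [525.1  85.7  87. ]
tfr [511.7  69.9  87. ]
tfl [447.6 176.7  87. ]
bfl [450.7 181.1  12. ]
bfr [511.3  79.2  12. ]
boardnearL [371.8 242.4  12. ]
[ 286  157  129   88 1713]
dir 0.13408764 pt 680.399 35.203 x@y=0 685.14777 rms 7.016523 [646.11053 260.63672] [ 713.6641  -205.13924]
[ 325  249  161  116 2167]
dir 0.13646752 pt 685.41516 41.643955 x@y=0 691.1337 rms 0.6286274 [ 716.1675  -179.99347] [652.3421  291.15985]
bnr [ 451.  -218.3   12. ]
bfr [ 784.6 -170.9   12. ]
bfl [726.6 303.5  12. ]
remover [541.4 -83.5  12. ]
pol a [742.3  -5.8  12. ]
polb [733.1 101.2  12. ]
bnl [371.3 241.6  12. ]
bnr [ 440.6 -222.3   12. ]
bfr [ 788.2 -176.7   12. ]
remover [525.  -92.3  12. ]
```

Measured: the strip's face passes x = 691 - 0.136·y (board yaw 0.136). The palette's centre is about (489,133), its yaw about 0.537 and its length comes out at 119 to 124 mm. It stands 182 mm short of the strip, which fits the description. I'll move behind the paint face with the fingers spread along its length.

{"op": "servo_tool", "data": {"plan": [{"linear":[-22.5,13,0],"twist":-0.12,"gripper":0.4},{"linear":[-22.5,13,0],"twist":-0.12,"gripper":0.4},{"linear":[-22.5,13,0],"twist":-0.12,"gripper":0.4},{"linear":[-22.5,13,0],"twist":-0.12,"gripper":0.4},{"linear":[-22.5,13,0],"twist":-0.12,"gripper":0.4},{"linear":[-22.5,13,0],"twist":-0.12,"gripper":0.4},{"linear":[-22.5,13,0],"twist":-0.12,"gripper":0.4},{"linear":[-22.5,13,0],"twist":-0.12,"gripper":0.4}]}}

```text
time_s: 0.77
tcp_pos: [443.5, 104.5, 222.3]
ee_rot: [-3.141, 0.001, 0.605]
wrist_force: [-0.8, -0.3, -0.3]
gripper_width: 61.2
gripper_force: 0.0
```

{"op": "servo_tool", "data": {"plan": [{"linear":[0,0,0],"twist":-0.075,"gripper":0.4},{"linear":[0,0,0],"twist":0,"gripper":0.4}]}}

```text
time_s: 0.93
tcp_pos: [443.2, 104.8, 222.4]
ee_rot: [-3.141, 0.001, 0.536]
wrist_force: [0.2, 0.0, 0.6]
gripper_width: 61.1
gripper_force: 0.0
```

Run:
```python
from h import *
import pickle
a=grab('scene'); b=grab('wrist'); pickle.dump((a,b),open('s1.pkl','wb'))
o=np.hstack([cv2.resize(a['pixels'][150:390,240:520],(400,343)),cv2.resize(b['pixels'],(400,300))[:, :] if 0 else cv2.resize(b['pixels'],(400,343))])
cv2.imwrite('pics/s1.png',o[:,:,::-1]); s=bot.read_state(); print(s['tcp_pos'],s['ee_rot'],s['time_s'])
```

```text
[445.52653664 104.00874403 222.66134625] [ 3.14095575e+00 -7.89615864e-04  5.38088371e-01] 1.0333
```

View pics/s1.png

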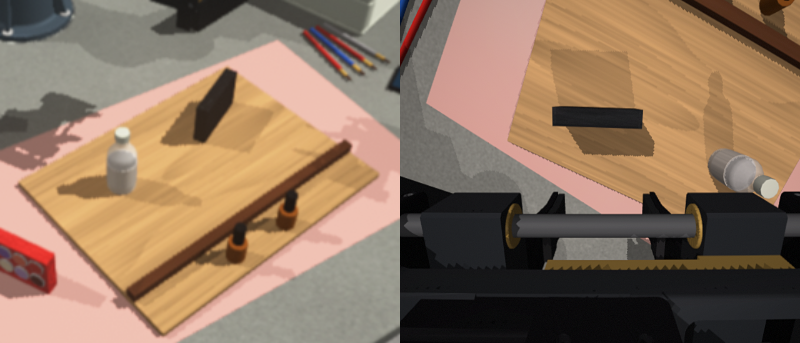

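The left panel is the scene view, with the palette's back visible at panel (215,105). In the right panel, the wrist view, the palette's top edge is a dark bar at panel x 553–643, y 106–128. I'll measure that bar.

Run:
```python
from h import *
import pickle
a,b=pickle.load(open('s1.pkl','rb'))
m=(b['pixels'].max(2)<60).astype(np.uint8); m[260:]=0
n,l,s,c=cv2.connectedComponentsWithStats(m)
for i in range(1,n):
    if s[i][4]>500:
        print(s[i])
        if 200<s[i][0]<300:
            q=cv2.boxPoints(cv2.minAreaRect(np.argwhere(l==i)[:,::-1].astype(np.float32)))
            P=np.array([onz(b,u,v,87) for u,v in q]);print(q.round(),P.round(1),P.mean(0))
            print(np.linalg.norm(np.diff(P,axis=0),axis=1))
            for k in range(4): e=P[(k+1)%4]-P[k]; print(np.arctan2(-e[0],e[1]))
# strip near edge in wrist at z=12 and corner of board
```

```text
[ 451    0  189   97 1833]
[576   0  41  22 606]
[ 244  149  145   31 3930]
[[243. 176.]
 [244. 148.]
 [388. 152.]
 [387. 180.]] [[447.3 184.7  87. ]
 [467.5 194.4  87. ]
 [524.9  91.2  87. ]
 [505.7  79.5  87. ]] [486.32651034 137.45838308  87.        ]
[ 22.46159087 118.05839943  22.51056299]
-1.1220932675639539
-2.6341532033835766
2.1208151821677976
0.5068801456157349
```

The wrist view gives centre (486,137), yaw about 0.515 and a bar of 118 x 22.5 mm, so it agrees with the side view. I'll descend behind it and push near the top.

{"op": "servo_tool", "data": {"plan": [{"linear":[-3,5,-30],"twist":-0.02,"gripper":0.4},{"linear":[0,0,-36],"twist":0,"gripper":0.4},{"linear":[0,0,-36],"twist":0,"gripper":0.4},{"linear":[0,0,-30],"twist":0,"gripper":0.4},{"linear":[0,0,-12],"twist":0,"gripper":0.4},{"linear":[6.9,4,0],"twist":0,"gripper":0.4},{"linear":[6.9,4,0],"twist":0,"gripper":0.4}]}}

```text
time_s: 1.62
tcp_pos: [456.8, 116.8, 77.8]
ee_rot: [-3.141, 0.001, 0.515]
wrist_force: [0.3, -0.1, -0.1]
gripper_width: 60.8
gripper_force: 0.0
```

{"op": "servo_tool", "data": {"plan": [{"linear":[5.2,3,0],"twist":0,"gripper":0.4},{"linear":[5.2,3,0],"twist":0,"gripper":0.4},{"linear":[5.2,3,0],"twist":0,"gripper":0.4},{"linear":[5.2,3,0],"twist":0,"gripper":0.4}]}}

```text
time_s: 1.95
tcp_pos: [478.0, 129.5, 79.6]
ee_rot: [3.14, -0.002, 0.516]
wrist_force: [-0.7, -0.4, 0.1]
gripper_width: 60.8
gripper_force: 0.1
```

{"op": "servo_tool", "data": {"plan": [{"linear":[5.2,3,0],"twist":0,"gripper":0.4},{"linear":[5.2,3,0],"twist":0,"gripper":0.4},{"linear":[5.2,3,0],"twist":0,"gripper":0.4}]}}

```text
time_s: 2.2
tcp_pos: [492.8, 138.4, 78.8]
ee_rot: [3.141, -0.001, 0.516]
wrist_force: [0.4, -1.0, 0.3]
gripper_width: 61.0
gripper_force: 0.0
```

{"op": "servo_tool", "data": {"plan": [{"linear":[5.2,3,0],"twist":0,"gripper":0.4},{"linear":[0,0,0],"twist":0,"gripper":0.4},{"linear":[0,0,0],"twist":0,"gripper":0.4},{"linear":[0,0,0],"twist":0,"gripper":0.4}]}}

```text
time_s: 2.53
tcp_pos: [496.9, 141.0, 78.4]
ee_rot: [-3.141, 0.001, 0.516]
wrist_force: [0.1, 0.1, 0.4]
gripper_width: 60.9
gripper_force: 0.0
```

Run:
```python
from h import *
import pickle
a=grab('scene'); b=grab('side'); pickle.dump((a,b),open('s2.pkl','wb'))
o=np.hstack([cv2.resize(a['pixels'][150:390,240:520],(400,343)),cv2.resize(b['pixels'][130:310,210:420],(400,343))])
cv2.imwrite('pics/s2.png',o[:,:,::-1])
```

```text
(no output)
```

View pics/s2.png

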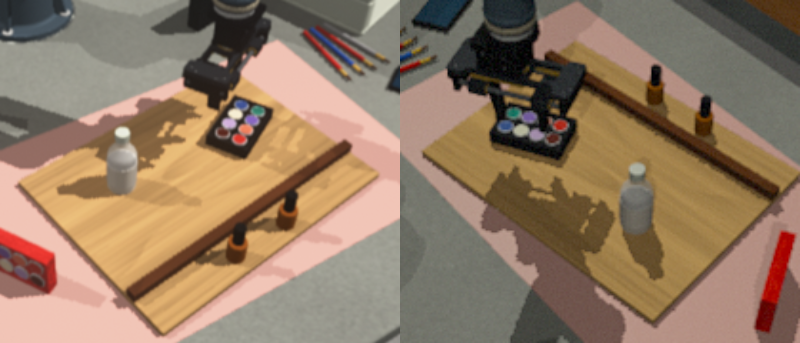

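Tipped: both views show the palette lying flat with paints up, in the left (scene) panel at (240,125) and in the right (side) panel at (533,130). I'll back off, go up a little and measure with the wrist camera.

{"op": "servo_tool", "data": {"plan": [{"linear":[-10,-6,30],"twist":0,"gripper":0.7},{"linear":[-10,-6,30],"twist":0,"gripper":0.7},{"linear":[-10,-6,30],"twist":0,"gripper":0.7},{"linear":[-9,-5,10],"twist":0,"gripper":0.7},{"linear":[0,0,0],"twist":0,"gripper":0.7},{"linear":[0,0,0],"twist":0,"gripper":0.7}]}}

```text
time_s: 3.13
tcp_pos: [458.2, 117.9, 179.0]
ee_rot: [3.141, -0.001, 0.515]
wrist_force: [0.5, -0.5, 0.6]
gripper_width: 73.4
gripper_force: 0.0
```

```bash
cat > pal.py <<'E'
from h import *
def pal(b,z=34,vmax=260,roi=None,thr=60):
    m=(b['pixels'].max(2)<thr).astype(np.uint8); m[vmax:]=0
    m=cv2.morphologyEx(m,cv2.MORPH_OPEN,np.ones((3,3)))
    cs,_=cv2.findContours(m,cv2.RETR_EXTERNAL,cv2.CHAIN_APPROX_NONE)
    for c in cs:
        if cv2.contourArea(c)>3000 or (len(c)>300):
            P=np.array([onz(b,u,v,z)[:2] for u,v in c[:,0]],np.float32)
            r=cv2.minAreaRect(P);q=cv2.boxPoints(r)
            print(cv2.boundingRect(c),'ctr',np.round(r[0],1),'size',np.round(r[1],1));print(q.round(1).tolist())
            e=max([q[1]-q[0],q[2]-q[1]],key=np.linalg.norm); e=e*np.sign(e[1]); print('yaw',np.arctan2(-e[0],e[1]))
E
python3 - <<'E'
from pal import *
b=grab('wrist'); save(b,'w3.png'); pal(b)
print(bot.read_state()['tcp_pos'])
E
```

```text
(247, 79, 147, 94) ctr [528.8 161.4] size [ 74.1 119.1]
[[467.3999938964844, 195.3000030517578], [525.4000244140625, 91.30000305175781], [590.0999755859375, 127.4000015258789], [532.0999755859375, 231.39999389648438]]
yaw 0.50910974
(467, 0, 173, 84) ctr [680.1  30.8] size [  7.8 158.9]
[[665.5, 109.0], [687.0999755859375, -48.400001525878906], [694.7999877929688, -47.400001525878906], [673.2000122070312, 110.0]]
yaw 0.13629967
[458.26485862 118.02169092 178.21521125]
```

View pics/w3.png

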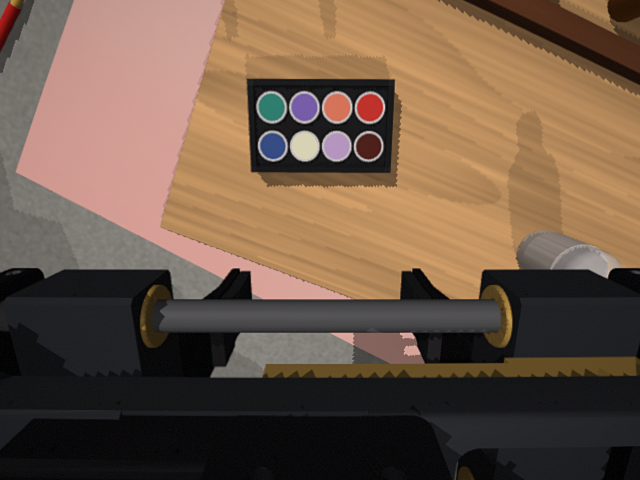

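The palette is flat: centre (529,161), yaw 0.51, measured 74 x 119 mm on its top plane. The strip's face is 94 to 127 mm ahead of it at yaw 0.136. I'll go down behind it with the tool turned to the board's yaw. The left finger will turn it straight as it pushes.

{"op": "servo_tool", "data": {"plan": [{"linear":[-9,32,0],"twist":-0.1,"gripper":0.4},{"linear":[0,0,0],"twist":-0.1,"gripper":0.4},{"linear":[0,0,-30],"twist":-0.1,"gripper":0.4},{"linear":[0,0,-38],"twist":-0.08,"gripper":0.4},{"linear":[0,0,-38],"twist":0,"gripper":0.4},{"linear":[0,0,-32],"twist":0,"gripper":0.4},{"linear":[0,0,-20],"twist":0,"gripper":0.4},{"linear":[0,0,0],"twist":0,"gripper":0.4}]}}

```text
time_s: 3.85
tcp_pos: [446.0, 149.8, 15.5]
ee_rot: [-3.141, 0.011, 0.136]
wrist_force: [-1.0, 0.4, 0.2]
gripper_width: 60.8
gripper_force: 0.0
```

{"op": "servo_tool", "data": {"plan": [{"linear":[5.9,0.8,0],"twist":0,"gripper":0.4},{"linear":[5.9,0.8,0],"twist":0,"gripper":0.4},{"linear":[5.9,0.8,0],"twist":0,"gripper":0.4},{"linear":[5.9,0.8,0],"twist":0,"gripper":0.4},{"linear":[5.9,0.8,0],"twist":0,"gripper":0.4},{"linear":[5.9,0.8,0],"twist":0,"gripper":0.4},{"linear":[5.9,0.8,0],"twist":0,"gripper":0.4},{"linear":[5.9,0.8,0],"twist":0,"gripper":0.4}]}}

```text
time_s: 4.52
tcp_pos: [497.2, 156.6, 21.0]
ee_rot: [-3.142, -0.0, 0.136]
wrist_force: [-2.2, 0.8, 1.1]
gripper_width: 61.3
gripper_force: 0.5
```

{"op": "servo_tool", "data": {"plan": [{"linear":[5.9,0.8,0],"twist":0,"gripper":0.4},{"linear":[5.9,0.8,0],"twist":0,"gripper":0.4},{"linear":[5.9,0.8,0],"twist":0,"gripper":0.4},{"linear":[5.9,0.8,0],"twist":0,"gripper":0.4},{"linear":[5.9,0.8,0],"twist":0,"gripper":0.4}]}}

```text
time_s: 4.93
tcp_pos: [526.2, 160.4, 20.5]
ee_rot: [-3.142, 0.001, 0.136]
wrist_force: [-2.5, -0.4, 2.3]
gripper_width: 60.9
gripper_force: 1.0
```

Run:
```python
from pal import *
b=grab('wrist'); save(b,'w4.png'); pal(b); s=bot.read_state();print(s['tcp_pos'],s['ee_rot'],s['wrist_force'])
```

```text
(198, 102, 299, 158) ctr [580.  157.9] size [ 65.4 119. ]
[[539.5999755859375, 212.5], [555.5, 94.5], [620.4000244140625, 103.30000305175781], [604.4000244140625, 221.3000030517578]]
yaw 0.13420726
[528.53501615 160.58573328  20.63872986] [ 3.14147360e+00 -2.95993979e-03  1.35517786e-01] [ 1.3252226  -0.74676107 -0.84862476]
```

View pics/w4.png

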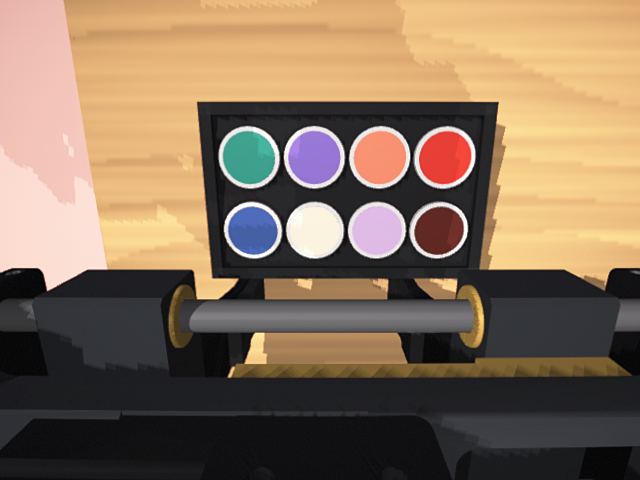

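The palette is now square to the strip (yaw 0.134), with both fingers on its near edge and its far edge at row 102. About 55 mm remain.

{"op": "servo_tool", "data": {"plan": [{"linear":[5.9,0.8,0],"twist":0,"gripper":0.4},{"linear":[5.9,0.8,0],"twist":0,"gripper":0.4},{"linear":[5.9,0.8,0],"twist":0,"gripper":0.4},{"linear":[5.9,0.8,0],"twist":0,"gripper":0.4},{"linear":[5.9,0.8,0],"twist":0,"gripper":0.4},{"linear":[5.9,0.8,0],"twist":0,"gripper":0.4},{"linear":[5.9,0.8,0],"twist":0,"gripper":0.4}]}}

```text
time_s: 5.57
tcp_pos: [568.1, 166.1, 20.5]
ee_rot: [-3.142, -0.0, 0.136]
wrist_force: [-1.1, 0.3, -0.3]
gripper_width: 61.4
gripper_force: 0.4
```

{"op": "servo_tool", "data": {"plan": [{"linear":[2,0.3,0],"twist":0,"gripper":0.4},{"linear":[2,0.3,0],"twist":0,"gripper":0.4},{"linear":[1,0.1,0],"twist":0,"gripper":0.4},{"linear":[1,0.1,0],"twist":0,"gripper":0.4}]}}

```text
time_s: 5.9
tcp_pos: [572.8, 166.8, 20.6]
ee_rot: [-3.142, 0.001, 0.136]
wrist_force: [-1.7, -0.4, 1.3]
gripper_width: 60.6
gripper_force: 1.0
```

{"op": "servo_tool", "data": {"plan": [{"linear":[1,0.1,0],"twist":0,"gripper":0.4},{"linear":[1,0.1,0],"twist":0,"gripper":0.4}]}}

```text
time_s: 6.07
tcp_pos: [575.2, 167.1, 20.6]
ee_rot: [-3.142, 0.0, 0.136]
wrist_force: [-2.1, -0.2, -0.4]
gripper_width: 60.5
gripper_force: 0.7
```

{"op": "servo_tool", "data": {"plan": [{"linear":[1,0.1,0],"twist":0,"gripper":0.4},{"linear":[1,0.1,0],"twist":0,"gripper":0.4}]}}

```text
time_s: 6.23
tcp_pos: [577.4, 167.3, 20.6]
ee_rot: [-3.142, 0.0, 0.136]
wrist_force: [-1.9, 0.4, 0.1]
gripper_width: 60.7
gripper_force: 0.8
```

{"op": "servo_tool", "data": {"plan": [{"linear":[1,0.1,0],"twist":0,"gripper":0.4},{"linear":[1,0.1,0],"twist":0,"gripper":0.4},{"linear":[1,0.1,0],"twist":0,"gripper":0.4}]}}

```text
time_s: 6.48
tcp_pos: [580.1, 167.5, 20.5]
ee_rot: [3.142, 0.001, 0.136]
wrist_force: [-3.2, -0.5, 2.0]
gripper_width: 60.9
gripper_force: 1.6
```

{"op": "servo_tool", "data": {"plan": [{"linear":[1,0.1,0],"twist":0,"gripper":0.4},{"linear":[1,0.1,0],"twist":0,"gripper":0.4}]}}

```text
time_s: 6.65
tcp_pos: [580.1, 167.5, 20.4]
ee_rot: [-3.142, 0.005, 0.136]
wrist_force: [-7.4, -0.7, 5.0]
gripper_width: 61.3
gripper_force: 3.4
```

{"op": "servo_tool", "data": {"plan": [{"linear":[1,0.1,0],"twist":0,"gripper":0.4}]}}

```text
time_s: 6.73
tcp_pos: [580.1, 167.5, 20.3]
ee_rot: [-3.142, 0.007, 0.136]
wrist_force: [-8.0, -2.0, 5.4]
gripper_width: 60.9
gripper_force: 4.2
```

{"op": "servo_tool", "data": {"plan": [{"linear":[1,0.1,0],"twist":0,"gripper":0.4}]}}

```text
time_s: 6.82
tcp_pos: [580.1, 167.5, 20.3]
ee_rot: [-3.142, 0.009, 0.136]
wrist_force: [-9.0, -1.9, 8.5]
gripper_width: 60.8
gripper_force: 4.9
```

The force climbs and the TCP has stopped, so the palette is against the strip. I'll back off straight, rise and look.

{"op": "servo_tool", "data": {"plan": [{"linear":[-2,-0.3,0],"twist":0,"gripper":0.4},{"linear":[-3,-0.4,0],"twist":0,"gripper":0.4},{"linear":[-10,-1.4,0],"twist":0,"gripper":0.4},{"linear":[-15,-2,0],"twist":0,"gripper":0.4},{"linear":[-15,-2,10],"twist":0,"gripper":0.4},{"linear":[-15,-2,35],"twist":0,"gripper":0.4},{"linear":[-10,-1,38],"twist":0,"gripper":0.4},{"linear":[-10,-1,38],"twist":0,"gripper":0.4}]}}

```text
time_s: 7.48
tcp_pos: [504.7, 157.7, 142.4]
ee_rot: [-3.142, -0.001, 0.135]
wrist_force: [0.5, -0.1, 0.2]
gripper_width: 60.8
gripper_force: 0.0
```

{"op": "servo_tool", "data": {"plan": [{"linear":[-15,0,38],"twist":0,"gripper":0.4},{"linear":[-10,0,30],"twist":0,"gripper":0.4},{"linear":[0,0,0],"twist":0,"gripper":0.4},{"linear":[0,0,0],"twist":0,"gripper":0.4}]}}

```text
time_s: 7.82
tcp_pos: [481.7, 158.2, 212.1]
ee_rot: [3.141, -0.009, 0.136]
wrist_force: [-0.1, -0.9, -0.5]
gripper_width: 60.7
gripper_force: 0.0
```

Run:
```python
from pal import *
b=grab('wrist'); a=grab('scene'); pal(b)
o=np.hstack([cv2.resize(a['pixels'][150:390,240:520],(400,343)),cv2.resize(b['pixels'][:260,120:520],(400,260))[:,:] if 0 else cv2.resize(b['pixels'],(400,343))])
cv2.imwrite('pics/s5.png',o[:,:,::-1]); print(bot.read_state()['tcp_pos'])
```

```text
(203, 8, 437, 95) ctr [637.9  93.2] size [ 76.6 380. ]
[[574.2999877929688, 276.29998779296875], [625.7000122070312, -100.19999694824219], [701.5999755859375, -89.80000305175781], [650.0999755859375, 286.6000061035156]]
yaw 0.13578512
[480.01254975 157.80208913 209.23768263]
```

View pics/s5.png

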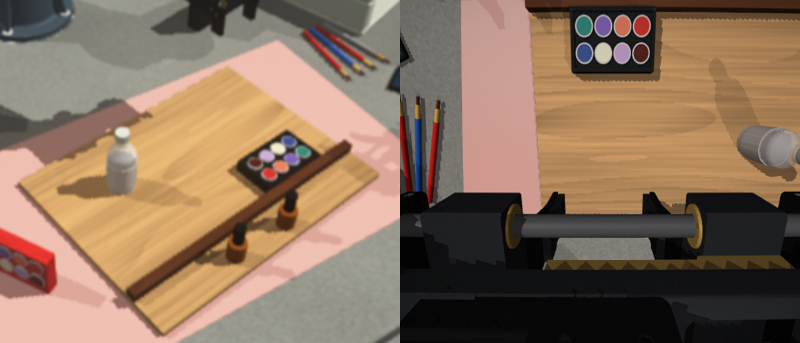

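Palette lies paints up against the strip, at left panel (278,160) and right panel (613,40). The bystanders stand as before. I'll check the seam up close.

Run:
```python
from pal import *
b=grab('wrist'); a=grab('scene')
o=np.vstack([cv2.resize(b['pixels'][0:75,250:450],(800,300),interpolation=cv2.INTER_CUBIC),cv2.resize(a['pixels'][230:300,390:500],(471,300),interpolation=cv2.INTER_CUBIC) if 0 else cv2.resize(a['pixels'][230:290,360:520],(800,300),interpolation=cv2.INTER_CUBIC)])
cv2.imwrite('pics/s6.png',o[:,:,::-1])
m=b['pixels'].max(2)
P=[]
for u in range(285,400,3):
    v=np.where(m[60:135,u]<60)[0]
    if len(v): P.append(onz(b,u,60+v.max()+.5,34)[:2])
P=np.array(P,np.float32);vx,vy,x,y=cv2.fitLine(P,cv2.DIST_HUBER,0,.01,.01).ravel();e=np.array([vx,vy])*np.sign(vy)
print('near edge yaw',np.arctan2(-e[0],e[1]),'bx',x*.9908+y*.1355)
```

```text
near edge yaw 0.13511916 bx 605.9564
```

View pics/s6.png

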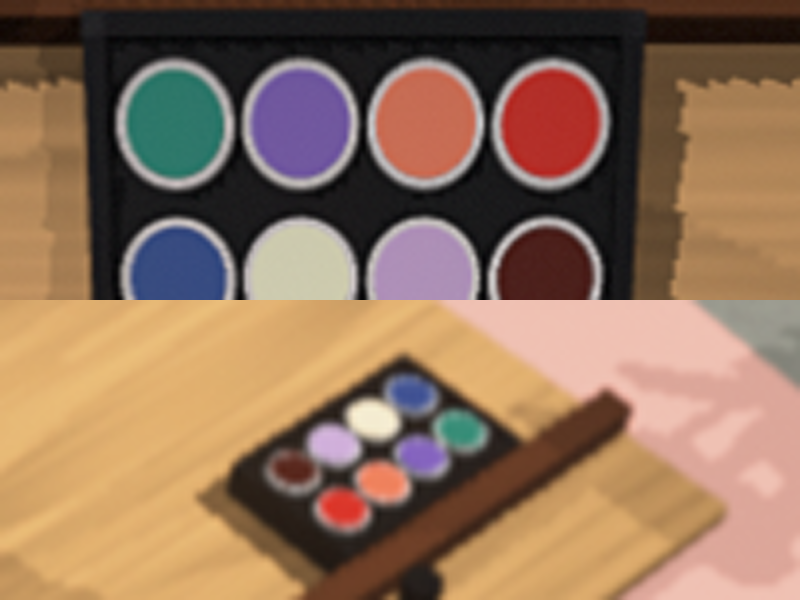

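The seam at rows 10–15 of the enlarged crop is closed along the whole length. The near edge's yaw is 0.135 against the strip's 0.136. I'll hand it in.

```bash
python3 -c "
from rig import bot
print(bot.job_done())"
```

```text
the job is handed in; nothing more can be done
None
```

The palette was tipped onto its back by pushing and now lies paints up, its long far edge flush along the stop strip; the other things were left alone, the hand is clear, and the job was handed in at about 8 s.

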